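# Snap a spring-loaded label roll into its bench holder

## Robot

A 6-joint arm with a two-finger parallel gripper is mounted at the origin on a cart in front of the work surface, level with it; the furniture and walls round the work are solid. World frame = base frame: x ahead of the robot, y to its left, z up, the work surface at z = 0. Lengths are in m, angles in rad, forces in N, time in s.
With the tool pointing down it reaches from about 0.35 to 0.975 m from the base axis. Payload 4.9 kg.
Tool frame: the origin (TCP) lies between the finger pads; the fingertips stand 25 mm ahead of it and the grasp point (between the pads) lies 6 mm ahead of it; z points along the fingers, y is the line along which they close (so a half turn about z gives the same grasp; the last joint's range is limited). The gripper opens to 85 mm and grips with 20 to 120 N. Pads are 22 mm wide; open, the fingers measure 114 mm over their backs; the gripper's body (76 mm by 85 mm) begins 54 mm behind the grasp point. The pads swing forward as they close: fully open they stand 13 mm farther back than shut.
Start: joints at [1.026, 0.053, 1.613, -0, 1.476, -0.119], TCP at [0.258, 0.569, 0.256] pointing down, gripper open.
Joint ranges: [-3.01, 3.01], [-1.01, 2.22], [0.06, 2.58], [-1.02, 4.17], [0.09, 2.62], [-3.14, 3.14]. Speed limits (rad/s): [2.57, 2.57, 3.14, 3.14, 3.14, 3.14].

## Interface

Orientations are given as a unit quaternion [w, x, y, z].
In Python, from plant import manip gives the robot as it stands.
- The arm moves only by the shell command python3 -m inch 'ROWS'. ROWS is JSON, a list of rows, each a list of 3 entries, a list of its own where there are three numbers: the shift along the tool's x, y, z in m, then the turn, a rotation vector about the tool's x, y, z in rad, then the opening, from 0 (shut) to 1 (fully open). A call has 1 to 8 rows; each row shifts and turns the commanded pose from where the row before left it, along the tool's axes as they then stand; what a row does not reach is not made up. A row lasts 1/10 s, in which the tool goes at most 50 mm and 8.59 degrees, less where a joint would pass 70% of its speed; a pose out of reach is approached as far as the arm can. A call with a gripper value outside its range is refused whole. The fingers move at their own pace and stop on an object; the grip force is fixed at half the most. Time passes only in rows, so rows that do not move let the fingers close. It gives the time, the measured TCP pose, the force, the opening and the grip force at its end, in the units of the state.
- manip.state(): the state, without advancing time (a new reading comes with each control period).
- manip.grab_frame(name): name is "scene" or "top"; returns (picture, depth): 400x640x3 uint8, red, green, blue; 400x640 float32, m along the optical axis (not along the pixel's ray), 0 where there is no reading.
- manip.camera_params(name): a dict with "camera_matrix" (3x3 intrinsics, pixels), "rvec" (rotation vector, rad) and "tvec" (3), from world to camera coordinates, as OpenCV has them. Camera axes: x right, y down, z forward; pixel columns grow to the right and rows downward; lengths in m; the calibration is good to about 2 mm. A picture is of the moment at which its call begins. camera_params takes no time and is no camera call.
- manip.job_done(): hands the job in; it is judged then, once.
Trained networks look in the newest picture that a camera, given by its name, has taken for a name from the list of things; names that differ only in an ending like _2 or _b are one class to them, and where a whole thing is asked for, a point or a joint stands for the part that bears it (a point fixed in the world has none). Each returns a list of dicts, best first, with "score" (0 to 1); they miss things now and then, are a little off and sometimes report something else, mostly with a low value. They report only what shows in the picture. A call takes as long as a camera call. They do not tell look-alikes from the thing itself.
- manip.look_for(camera, label): "point" ([x, y, z] in m, in world coordinates, good to about 4 mm: the middle of the surface that is visible of it).
The state is a dict: "time": time; "joint_pos": joint angles; "joint_vel": joint speeds; "joint_efforts": joint torques, N m; "tool_pos": TCP position; "tool_rot": TCP orientation; "contact_force": force on the tool from outside, world axes, zero at the start; "ft_torque": the same for the moment, N m; "gripper_width": opening from 0.0 (shut) to 1.0 (fully open); "grasp_force": force on a finger pad.
Only numpy, scipy, OpenCV 4.12 (cv2) and the standard library are available. Lean on these libraries where they do the work, as an engineer would, in place of code of your own. Each camera call takes 0.05 s, during which the arm holds its last target. There are 200 camera calls.

## Task

Load the label roll into its holder. Hold the roll level over the holder, put its orange spring plunger into the slot of the tall cheek and push it back just far enough that the plain steel pin at the other end clears the low cheek; lower the roll to the bottom of the slot, let the spring carry the pin fully home into the round cup of the low cheek, then let go. Press gently, without ramming the spring to its stop or forcing the roll down on the cheeks, and leave the two bottles and the timer where they stand.

Things in the scene. Friction and masses are not known exactly. Their poses are not given: they have to be found in the camera images.
- spindle: Roll of white labels (diameter 42 mm, 56 mm long; all lengths in mm) on a spring spindle, 0.17 kg, rigid but for the plunger. Origin on the axis in mid-roll; y runs along the axis to the spring end. Blue square flanges 50 x 50 x 3 at both ends of the roll (outer faces y = +-31): it lies on them, axis 25 above the worktop, z up. Grasp the roll across its diameter between the flanges.
- pin_tip (a point): Centre of the free end of the spindle's plain steel pin, at y = -77 in the spindle's frame; the pin has diameter 10 and is 46 long (y = -31 to -77).
- spring_mouth (a point): Centre of the end of the spindle's grey sleeve (diameter 16), at y = 44 in the spindle's frame. Out of it a slippery orange plunger, diameter 10, stands 28 (to y = 72) when free; it slides 15 in to a hard stop. The spring gives 3 N at first touch and 0.4 N more per mm (9 N at the stop).
- holder: Roll holder fixed on the worktop, grey base 90 x 216 mm, 12 high; origin at the centre of its underside, y along its length to the tall cheek, z up. On it stands a rigid aluminium frame with both cheeks, clamped somewhere along y: up to 14 either way from the middle. No listed pose tells this shift; find it by touch or sight.
- home_mid (a point): Point of the holder's base, 75 above the worktop: where the spindle's origin is when home, were the frame in the middle (true place: up to 14 off along y). Home, the axis is level along y and the plunger 3 in. The pin clears the low cheek when the spindle is over 8 from home towards the tall cheek (plunger over 11 in); the hard stop comes at 12 from home.
- slot_mid (a point): Point of the base at y = 69, 75 high: on the back wall of the tall cheek's slot, were the frame in the middle (shifts up to 14 along y with the frame). The slot is vertical, 14 wide in x, 8 deep in y, open at the top and towards the low cheek; its floor is 69.5 above the worktop, its side rails end at 119, the back wall at 121.
- cup_mid (a point): Point of the base at y = -69, 75 high: mouth centre of the round cup in the low cheek's inner face, were the frame in the middle (shifts up to 14 along y with the frame). The cup is blind, diameter 14, 8 deep. The cheek is 34 wide, 13 thick, its top 92 above the worktop.
- dye_bottle_4: Brown bottle with a black cap, diameter 43, 117 high, behind the holder; origin at the centre of its underside. Leave alone.
- dye_bottle_9: Brown bottle with a black cap, diameter 43, 117 high, behind the roll's starting place; origin at the centre of its underside. Leave alone.
- timer: White round kitchen timer, diameter 63, 36 high, behind the holder; origin at the centre of its underside. Leave alone.
Not all that is in view belongs to the job. What is shaped like the spindle but red or turquoise is not meant.

How it is judged:
On the way, in this order (a step that is already met when the one before it is completed fails the run):
1. the roll is lifted clear of the worktop (height (world z) of spindle above 0.06 m), for 0.1 s.
2. the held spindle is pressed against the holder, spring loaded (contact force between spindle and holder above 4 N and contact force between the fingers and spindle above 4 N), for 0.1 s.
At the end, for the whole second after the job is handed in: The spindle hangs between the two cheeks at rest, spring end at the tall cheek: the pin tip within 2.6 mm of the cup's centre line in height (75 mm above the worktop) and sideways, the sleeve end within 3 mm of it, the origin within 18 mm of the holder's middle along y, carried by the holder (z of pin_tip in the frame of holder between 0.0724 and 0.0776 m and x of pin_tip in the frame of holder between -0.0026 and 0.0026 m and z of spring_mouth in the frame of holder between 0.072 and 0.078 m and x of spring_mouth in the frame of holder between -0.003 and 0.003 m and y of spring_mouth in the frame of holder between 0.026 and 0.062 m and linear speed of spindle below 0.02 m/s and contact force between spindle and holder above 0.5 N); the robot touches nothing.
It fails at once if the held spindle is forced against the holder with more than 20 N (contact force between spindle and holder above 20 N and contact force between the fingers and spindle above 2 N).
It fails at once if the robot pushes on the holder with more than 20 N (contact force between the arm and holder above 20 N).
It fails at once if a bottle or the timer is moved more than 20 mm (distance of any of dye_bottle_4, dye_bottle_9, timer from where it was at the start of the episode above 0.02 m).
It also fails if it takes over 66 s, if anything falls off the work surface, if the arm or the gripper's body presses on something with over 40 N, if the wrist force passes 120 N, or if a joint passes its speed limit or range.

## Working session

There is one attempt and no reset: what is moved stays moved. The work goes in short steps, Python scripts to look and compute and a shell command to move; the robot and the scene stay as the last step left them, time stands still between calls to the robot, and variables do not carry over. Pictures are saved under pics/ and viewed, at most 10 in all, crops included, and the job is handed in when it is done.

```bash
mkdir -p pics; cat > h.py <<'E'
import numpy as np, cv2
from plant import manip
def snap(n,f=None):
    p,d=manip.grab_frame(n)
    if f: cv2.imwrite('pics/'+f,p[:,:,::-1])
    return p,d
def cam(n):
    c=manip.camera_params(n); R=cv2.Rodrigues(np.array(c['rvec'],float))[0]
    return np.array(c['camera_matrix']),R,np.array(c['tvec'],float).ravel()
def world(n,d):
    K,R,t=cam(n); v,u=np.mgrid[:d.shape[0],:d.shape[1]]
    P=np.stack([(u-K[0,2])/K[0,0]*d,(v-K[1,2])/K[1,1]*d,d],-1)
    return (P-t)@R
E
python3 - <<'E'
from h import *
np.set_printoptions(precision=4,suppress=True)
for n in('scene','top'):
    p,d=snap(n,n+'0.png'); W=world(n,d); np.savez('/tmp/'+n,p=p,d=d,W=W)
    K,R,t=cam(n); print(n,-R.T@t,K[0,0])
    for l in ('spindle','holder','dye_bottle_4','timer'):
        print(l,[(np.round(x['point'],3),round(x['score'],2)) for x in manip.look_for(n,l)])
s=manip.state(); print(s['time'],s['tool_rot'],s['gripper_width'])
E
```

```text
scene [-0.0597 -0.6834  0.8879] 395.8252488914031
spindle [(array([ 0.36 , -0.385,  0.035]), 0.81), (array([0.564, 0.045, 0.017]), 0.75), (array([ 0.463, -0.263,  0.038]), 0.6), (array([ 0.356, -0.084,  0.034]), 0.58)]
holder [(array([0.568, 0.044, 0.023]), 0.72), (array([ 0.463, -0.266,  0.037]), 0.31)]
dye_bottle_4 [(array([0.699, 0.047, 0.068]), 0.78)]
timer [(array([ 0.676, -0.048,  0.02 ]), 0.48), (array([0.564, 0.046, 0.017]), 0.43), (array([ 0.462, -0.267,  0.034]), 0.26)]
top [ 0.4619 -0.0618  1.0006] 361.1153834968075
spindle [(array([ 0.476, -0.258,  0.044]), 0.86), (array([ 0.373, -0.383,  0.042]), 0.79), (array([ 0.359, -0.071,  0.041]), 0.7)]
holder [(array([0.575, 0.042, 0.017]), 0.94)]
dye_bottle_4 [(array([0.703, 0.056, 0.083]), 0.54)]
timer [(array([ 0.68 , -0.048,  0.022]), 0.79)]
0.5 [-0.      0.2113  0.9774 -0.    ] 1.0005077393640476
```

View pics/top0.png

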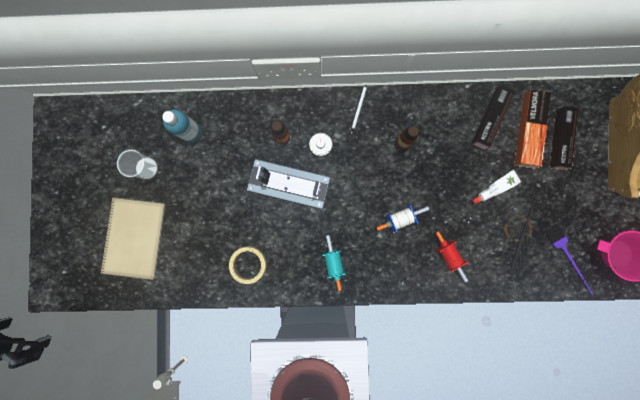

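View pics/scene0.png

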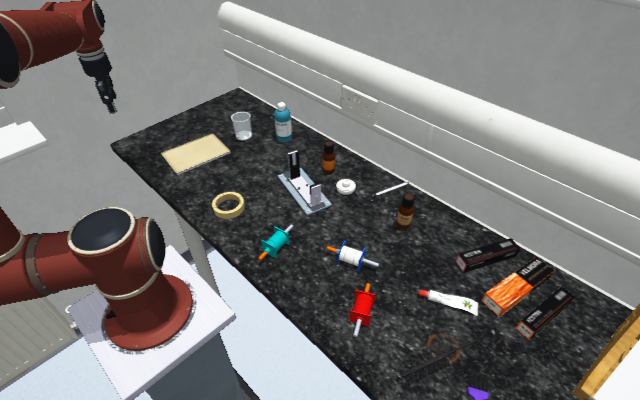

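The white-labelled spindle is at top (403,218), with its orange plunger to the left (+y) and the pin to the right. The holder is at (288,183), with the tall cheek at its left end. The bottles are at (280,132) and (408,136), and the timer at (320,144).

```bash
python3 - <<'E'
from h import *
np.set_printoptions(precision=4,suppress=True)
Z=np.load('/tmp/top.npz'); p,d,W=Z['p'],Z['d'],Z['W']
def near(c,r): return np.hypot(W[...,0]-c[0],W[...,1]-c[1])<r
hsv=cv2.cvtColor(p,cv2.COLOR_RGB2HSV); H,S,V=[hsv[...,i].astype(int) for i in range(3)]
m=near((.476,-.258),.10)&(d>0)
print('table z',np.median(W[near((.45,-.15),.03)][:,2]))
for nm,mm in dict(orange=m&(H<25)&(S>120),blue=m&(H>100)&(H<130)&(S>120)&(V>60),white=m&(S<40)&(V>200),high=m&(W[...,2]>.012)).items():
    P=W[mm]; v,u=np.nonzero(mm)
    if len(P)>3:
        c=P.mean(0); e=np.linalg.svd(P[:,:2]-c[:2],full_matrices=False)[2][0]; q=(P[:,:2]-c[:2])@e
        print(nm,len(P),c,P[:,2].max(),'dir',e,'ang',np.degrees(np.arctan2(e[0],e[1])),q.min(),q.max(),u.min(),u.max())
m=near((.573,.043),.14)&(d>0)
b=m&(W[...,2]>.006)&(W[...,2]<.02)
a=m&(W[...,2]>.006)&near((.573,.043),.125)
r=cv2.minAreaRect((W[a][:,:2]*1000).astype(np.float32)); print('base',r, 'z',np.median(W[b][:,2]))
for lo,hi in((.08,.1),(.105,.14)):
    k=near((.573,.043),.12)&(W[...,2]>lo)&(W[...,2]<hi); print(lo,k.sum(),W[k].mean(0), W[k].min(0),W[k].max(0))
c1=cv2.resize(p[150:215,235:345],None,fx=6,fy=6,interpolation=cv2.INTER_CUBIC)
c2=cv2.resize(p[195:240,365:440],None,fx=6,fy=6,interpolation=cv2.INTER_CUBIC)
o=np.zeros((c1.shape[0]+c2.shape[0],c1.shape[1],3),np.uint8);o[:c1.shape[0]]=c1;o[c1.shape[0]:,:c2.shape[1]]=c2
o=cv2.resize(o,None,fx=.9,fy=.9);print(o.shape)
cv2.imwrite('pics/z1.png',o[:,:,::-1])
E
```

```text
table z -0.0001861724527202392
orange 48 [ 0.4522 -0.2055  0.0242] 0.033960358365292834 dir [ 0.3838 -0.9234] ang 157.43231345108018 -0.014290148438908528 0.01664467814985255 376 386
blue 97 [ 0.4713 -0.2586  0.0336] 0.05184168065171003 dir [ 0.271  -0.9626] ang 164.27457766805819 -0.03185331260164125 0.048692539688734666 387 418
white 295 [ 0.4756 -0.2651  0.0412] 0.051989823931779845 dir [-0.3452  0.9385] ang -20.194529461334607 -0.06866612916843212 0.03257701673687665 392 427
high 550 [ 0.4723 -0.2586  0.0383] 0.051989823931779845 dir [ 0.3523 -0.9359] ang 159.37443365324535 -0.07105955430706858 0.07724000484733132 376 428
base ((611.5269775390625, 35.572731018066406), (215.80133056640625, 161.5524444580078), 74.78103637695312) z 0.013138937152447116
0.08 96 [0.5644 0.0018 0.0909] [ 0.5392 -0.0451  0.0803] [0.6057 0.1118 0.0995]
0.105 76 [0.5928 0.1033 0.1182] [0.5754 0.0923 0.1066] [0.6096 0.1116 0.1241]
(594, 594, 3)
```

View pics/z1.png

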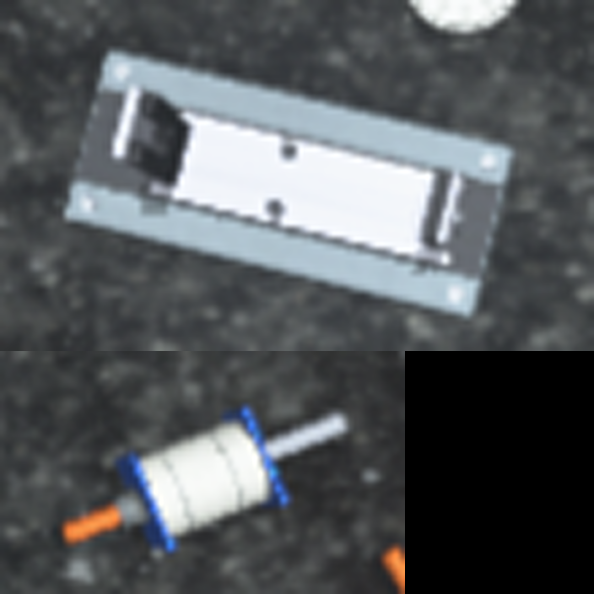

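The crop shows the holder base rotated about 15°, with the tall cheek at crop (150,140) and the low cheek at (447,215). The spindle is at (210,480): plunger lower-left, pin upper-right. I'll start moving towards it and fit the holder in the same command.

```bash
python3 -m inch '[[[-0.03,-0.037,0],[0,0,0],1],[[-0.03,-0.037,0],[0,0,0],1],[[-0.03,-0.037,0],[0,0,0],1],[[-0.03,-0.037,0],[0,0,0],1],[[-0.03,-0.037,0],[0,0,0],1],[[-0.03,-0.037,0],[0,0,0],1],[[-0.03,-0.037,0],[0,0,0],1],[[-0.03,-0.037,0],[0,0,0],1]]'
python3 -m inch '[[[-0.03,-0.037,0],[0,0,0],1],[[-0.03,-0.037,0],[0,0,0],1],[[-0.03,-0.037,0],[0,0,0],1],[[-0.03,-0.037,0],[0,0,0],1],[[-0.03,-0.037,0],[0,0,0],1],[[-0.03,-0.037,0],[0,0,0],1],[[-0.03,-0.037,0],[0,0,0],1],[[-0.03,-0.037,0],[0,0,0],1]]'
cat >> h.py <<'E'
from scipy.spatial.transform import Rotation as Ro
def goal(pos,ang=None):
    "print shift in tool axes, and the tool-z turn making tool x point at world angle ang (deg)"
    s=manip.state(); R=Ro.from_quat(np.roll(s['tool_rot'],-1)).as_matrix()
    dp=np.array(pos)-s['tool_pos']; print('t',round(s['time'],2),'pos',np.round(s['tool_pos'],4),'shift',np.round(R.T@dp,4),'tilt',np.round(R[:,2],4),'F',np.round(s['contact_force'],2),'w',round(s['gripper_width'],3),'g',round(s['grasp_force'],1))
    a=np.degrees(np.arctan2(R[1,0],R[0,0])); print('xang',round(a,2))
    if ang is not None: print('turn z',round(np.radians((a-ang+180)%360-180),4))
E
python3 - <<'E'
from h import *
from scipy.optimize import minimize
np.set_printoptions(precision=4,suppress=True)
for n in('top','scene'):
    Z=np.load('/tmp/%s.npz'%n); p,W=Z['p'],Z['W']; d=Z['d']
    # base blue-grey border colour at z~12mm
    m=(np.hypot(W[...,0]-.573,W[...,1]-.043)<.125)&(W[...,2]>.007)&(W[...,2]<.018)&(np.hypot(W[...,0]-.68,W[...,1]+.048)>.045)
    m=cv2.morphologyEx(m.astype(np.uint8),cv2.MORPH_OPEN,np.ones((3,3),np.uint8))
    k,l,st,_=cv2.connectedComponentsWithStats(m); i=1+np.argmax(st[1:,4]); P=(W[l==i][:,:2]*1000).astype(np.float32)
    (c,sz,a)=cv2.minAreaRect(P); B=cv2.boxPoints((c,sz,a))
    print(n,len(P),c,sz,a)
    e=B[1]-B[0]; e2=B[2]-B[1]; e=e if np.linalg.norm(e)>np.linalg.norm(e2) else e2; e/=np.linalg.norm(e); e*=np.sign(e[1]); print('axis ang',np.degrees(np.arctan2(e[1],e[0])))
    ex=np.array([e[1],-e[0]]); q=W[...,:2]*1000-np.array(c); X=q@ex; Y=q@e; Zz=W[...,2]*1000
    for lo,hi in((86,97),(110,118),(118,126)):
        k=(abs(X)<30)&(abs(Y)<108)&(Zz>lo)&(Zz<hi)
        for s in(-1,1):
            kk=k&(Y*s>0)
            if kk.sum()>4: print(lo,s,kk.sum(),'Y',np.percentile(Y[kk],[0,10,50,90,100]),'X',np.percentile(X[kk],[0,50,100]),'z',np.median(Zz[kk]))
goal((.4725,-.259,.15),110.6)
E
```

```text
time: 1.3
tool_pos: [0.3545, 0.1988, 0.2566]
tool_rot: [0.001, 0.211, 0.978, 0.0]
contact_force: [0.1, -0.5, 1.1]
gripper_width: 0.999
grasp_force: 0.0
time: 2.1
tool_pos: [0.4509, -0.1704, 0.2567]
tool_rot: [0.001, 0.212, 0.977, -0.0]
contact_force: [0.5, 0.0, -0.0]
gripper_width: 0.999
grasp_force: 0.0
top 1483 (576.8756103515625, 45.09556579589844) (215.69821166992188, 90.04808807373047) 74.45488739013672
axis ang 74.45489
86 -1 67 Y [-89.4714 -88.15   -83.04   -78.1242 -76.7316] X [-16.2158  -0.3571  17.1772] z 91.76475838812941
86 1 14 Y [53.2365 53.4168 54.9377 61.4386 62.2096] X [-16.9331   1.6874  12.6604] z 92.25539634920924
110 1 22 Y [53.0934 53.4461 59.4898 62.541  66.6181] X [-16.8902  -0.6448  15.1639] z 116.5474881065119
118 1 50 Y [53.1798 54.7283 62.2888 66.3082 67.1605] X [-16.9419   1.2354  16.5675] z 120.06477681669344
scene 542 (576.2606811523438, 45.671485900878906) (216.03993225097656, 90.92842102050781) 74.28656768798828
axis ang 74.28656
86 -1 47 Y [-89.9208 -89.2127 -83.2727 -76.7046 -72.5084] X [-16.8839   0.5057  17.4992] z 90.02783825367513
86 1 25 Y [52.292  53.4997 56.9535 64.6487 65.5028] X [-17.066    2.0458  15.7358] z 92.04546857757249
110 1 31 Y [53.4687 54.8106 61.1003 66.3362 71.3667] X [-17.7181   2.6123  16.9528] z 114.51800123245359
118 1 16 Y [48.9094 55.4358 62.239  65.4057 69.4273] X [-15.5313  -4.8919  13.991 ] z 119.83167860307702
t 2.1 pos [ 0.4509 -0.1704  0.2567] shift [-0.0562 -0.0717  0.1067] tilt [ 0.001  -0.0003 -1.    ] F [ 0.49  0.04 -0.  ] w 0.999 g 0.0
xang 155.56
turn z 0.7847
```

```bash
python3 -m inch '[[[-0.028,-0.036,0],[0,0,0],1],[[-0.028,-0.036,0],[0,0,0],1],[[0,0,0],[0,0,0.131],1],[[0,0,0],[0,0,0.131],1],[[0,0,0],[0,0,0.131],1],[[0,0,0],[0,0,0.131],1],[[0,0,0.03],[0,0,0.131],1],[[0,0,0.03],[0,0,0.131],1]]'
python3 -m inch '[[[0,0,0.03],[0,0,0],1],[[0,0,0.02],[0,0,0],1],[[0,0,0],[0,0,0],1]]'
python3 - <<'E'
from h import *
p,d=snap('scene'); cv2.imwrite('pics/s1.png',cv2.resize(p[190:330,280:440],None,fx=5,fy=4.28*5/5,interpolation=cv2.INTER_CUBIC)[:,:,::-1])
goal((.4725,-.259,.035),110.6)
E
```

```text
time: 2.9
tool_pos: [0.4728, -0.2576, 0.1972]
tool_rot: [0.002, 0.572, 0.82, -0.0]
contact_force: [-0.7, 0.4, -0.5]
gripper_width: 0.996
grasp_force: 0.0
time: 3.2
tool_pos: [0.47, -0.2555, 0.1426]
tool_rot: [-0.004, 0.57, 0.822, 0.0]
contact_force: [-0.5, 0.3, -0.2]
gripper_width: 1.001
grasp_force: 0.0
t 3.25 pos [ 0.4712 -0.2563  0.1449] shift [-0.0033  0.0005  0.1099] tilt [-0.0027  0.0019 -1.    ] F [-0.23  0.12 -0.18] w 1.0 g 0.0
xang 110.57
turn z -0.0006
```

View pics/s1.png

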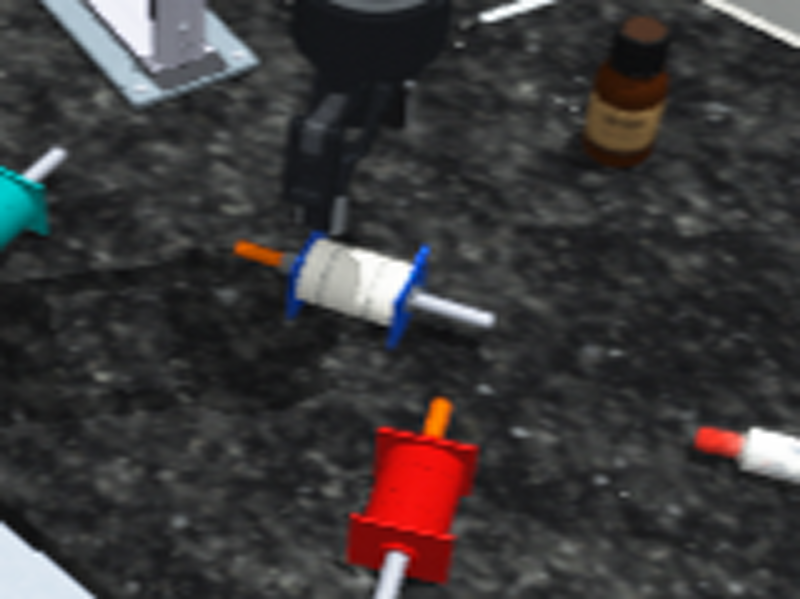

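The open gripper is above the white roll, in line with it; the roll is at crop (355,280).

```bash
python3 -m inch '[[[-0.003,0,0.03],[0,0,0],1],[[0,0,0.03],[0,0,0],1],[[0,0,0.02],[0,0,0],1],[[0,0,0.015],[0,0,0],1],[[0,0,0.01],[0,0,0],1],[[0,0,0.006],[0,0,0],1],[[0,0,0],[0,0,0],1]]'
python3 - <<'E'
from h import *
goal((.4725,-.259,.033),110.6)
E
```

```text
time: 3.95
tool_pos: [0.4732, -0.2598, 0.0354]
tool_rot: [-0.0, 0.569, 0.822, -0.0]
contact_force: [-0.4, 0.9, 0.9]
gripper_width: 1.002
grasp_force: 0.0
t 3.95 pos [ 0.4732 -0.2598  0.0354] shift [ 0.001  -0.0004  0.0024] tilt [-0. -0. -1.] F [-0.4   0.89  0.94] w 1.002 g 0.0
xang 110.57
turn z -0.0005
```

```bash
python3 -m inch '[[[0.001,0,0.001],[0,0,0],0.3],[[0,0,0],[0,0,0],0.3],[[0,0,0],[0,0,0],0.3],[[0,0,0],[0,0,0],0.3],[[0,0,0],[0,0,0],0.3],[[0,0,0],[0,0,0],0.3],[[0,0,0],[0,0,0],0.3],[[0,0,0],[0,0,0],0.3]]'
python3 - <<'E'
from h import *
goal((.4725,-.259,.033),110.6)
E
```

```text
time: 4.75
tool_pos: [0.4735, -0.2593, 0.0354]
tool_rot: [0.001, 0.57, 0.822, -0.0]
contact_force: [-0.1, 1.6, 6.4]
gripper_width: 0.47
grasp_force: 60.9
t 4.75 pos [ 0.4735 -0.2593  0.0354] shift [ 0.0006 -0.0008  0.0024] tilt [ 0.0015 -0.001  -1.    ] F [-0.1  1.6  6.4] w 0.47 g 60.9
xang 110.57
turn z -0.0006
```

```bash
python3 -m inch '[[[0,0,-0.008],[0,0,0],0.3],[[0,0,-0.02],[0,0,0],0.3],[[0,0,-0.03],[0,0,0],0.3],[[0,0,-0.03],[0,0,0],0.3],[[0,0,-0.03],[0,0,0],0.3],[[0,0,-0.03],[0,0,0],0.3],[[0,0,-0.01],[0,0,0],0.3],[[0,0,0],[0,0,0],0.3]]'
python3 - <<'E'
from h import *
goal((.5736,.0341,.19),74.4)
p,d=snap('scene'); cv2.imwrite('pics/s2.png',cv2.resize(p[170:310,280:440],None,fx=5,fy=4.28,interpolation=cv2.INTER_CUBIC)[:,:,::-1])
E
```

```text
time: 5.55
tool_pos: [0.4733, -0.2592, 0.1937]
tool_rot: [0.001, 0.57, 0.822, -0.0]
contact_force: [0.3, -0.7, -1.4]
gripper_width: 0.47
grasp_force: 60.7
t 5.55 pos [ 0.4733 -0.2592  0.1937] shift [0.2394 0.197  0.0034] tilt [ 0.0023 -0.0018 -1.    ] F [ 0.26 -0.71 -1.37] w 0.47 g 60.7
xang 110.57
turn z 0.6313
```

View pics/s2.png

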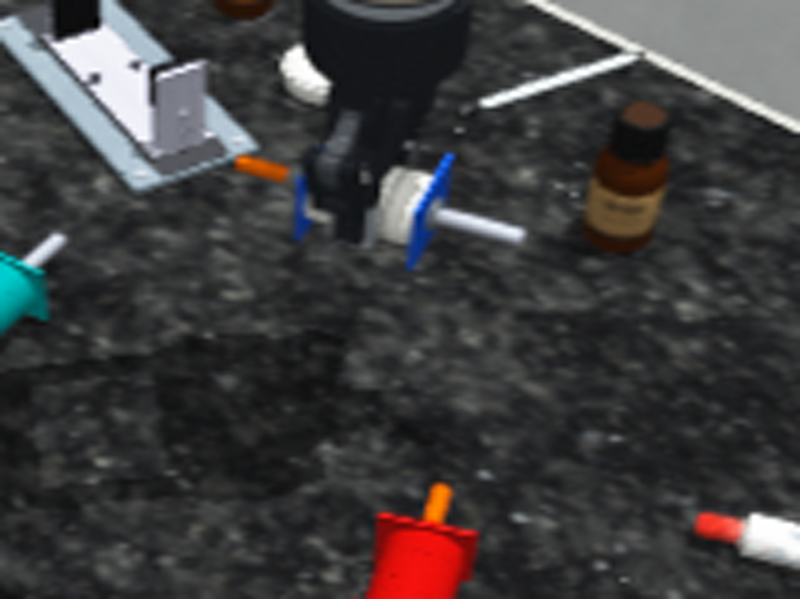

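The roll is gripped and lifted, and looks roughly level. Next I'll carry it above the holder and turn it there.

```bash
python3 -m inch '[[[0.02,0.016,0],[0,0,0],0.3],[[0.034,0.028,0],[0,0,0],0.3],[[0.034,0.028,0],[0,0,0],0.3],[[0.034,0.028,0],[0,0,0],0.3],[[0.034,0.028,0],[0,0,0],0.3],[[0.034,0.028,0],[0,0,0],0.3],[[0.032,0.027,0],[0,0,0],0.3],[[0.017,0.014,0],[0,0,0],0.3]]'
python3 -m inch '[[[0,0,0],[0,0,0.1],0.3],[[0,0,0],[0,0,0.131],0.3],[[0,0,0],[0,0,0.131],0.3],[[0,0,0],[0,0,0.131],0.3],[[0,0,0],[0,0,0.1],0.3],[[0,0,0],[0,0,0.038],0.3],[[0,0,0],[0,0,0],0.3],[[0,0,0],[0,0,0],0.3]]'
cat > m.py <<'E'
from h import *
np.set_printoptions(precision=4,suppress=True)
def meas(n,f=None):
    "spindle axis from colours around the gripper"
    s=manip.state(); R=Ro.from_quat(np.roll(s['tool_rot'],-1)).as_matrix(); T=s['tool_pos']+R[:,2]*.006
    p,d=snap(n,f); W=world(n,d); hsv=cv2.cvtColor(p,cv2.COLOR_RGB2HSV).astype(int)
    ax=R[:,0]; L=(W-T)@R  # tool frame about grasp point
    z=(d>0)&(abs(L[...,1])<.03)
    org=z&(hsv[...,0]<25)&(hsv[...,1]>120)&(L[...,0]>.03)&(L[...,0]<.085)&(abs(L[...,2])<.02)
    pin=z&(L[...,0]<-.036)&(L[...,0]>-.09)&(abs(L[...,2])<.012)&(abs(L[...,1])<.012)
    C=-cam(n)[1].T@cam(n)[2]
    for nm,m,r in(('plunger',org,.005),('pin',pin,.005)):
        P=L[m]
        if len(P)<5: print(n,nm,'few',len(P));continue
        v=(C-T)@R; v[0]=0; v/=np.linalg.norm(v)   # facing side of cylinder
        c=np.median(P,0)-v*r*.8
        print(n,nm,len(P),'x range',P[:,0].min(),P[:,0].max(),'centre in tool',c, 'slope z/x,y/x',np.polyfit(P[:,0],P[:,2],1)[0],np.polyfit(P[:,0],P[:,1],1)[0])
    return p,d,W
E
python3 - <<'E'
from m import *
meas('top'); meas('scene')
goal((.5736,.0341,.18),74.4)
E
```

```text
time: 6.4
tool_pos: [0.5721, 0.0372, 0.1889]
tool_rot: [-0.002, 0.568, 0.823, -0.001]
contact_force: [0.2, 0.5, -1.0]
gripper_width: 0.469
grasp_force: 60.9
time: 7.2
tool_pos: [0.5721, 0.0342, 0.1901]
tool_rot: [-0.001, 0.796, 0.605, -0.001]
contact_force: [0.8, 0.1, -1.4]
gripper_width: 0.47
grasp_force: 60.9
top plunger few 0
top pin 73 x range -0.07874868205106803 -0.041387939818098414 centre in tool [-0.0604 -0.0015  0.0049] slope z/x,y/x -0.012955569565153318 0.008509927859366372
scene plunger few 0
scene pin 42 x range -0.0774100288383384 -0.03616742517677404 centre in tool [-0.0581 -0.0013  0.005 ] slope z/x,y/x -0.0798793422035276 -0.016632357125133307
t 7.3 pos [0.5726 0.0342 0.1911] shift [0.0002 0.001  0.0111] tilt [-0.002   0.0001 -1.    ] F [-0.68  0.88 -1.06] w 0.468 g 60.9
xang 74.45
turn z 0.0008
```

```bash
python3 -m inch '[[[-0.008,0.002,0.01],[0,0,0],0.3],[[0,0,0.02],[0,0,0],0.3],[[0,0,0.02],[0,0,0],0.3],[[0,0,0.012],[0,0,0],0.3],[[0,0,0.006],[0,0,0],0.3],[[0,0,0.004],[0,0,0],0.3],[[0,0,0],[0,0,0],0.3],[[0,0,0],[0,0,0],0.3]]'
cat >> m.py <<'E'
def hold(W,sh=0,c=(.5767,.0453),a=74.4):
    "pin and cheeks in holder frame (mm)"
    a=np.radians(a); e=np.array([np.cos(a),np.sin(a)]); ex=np.array([e[1],-e[0]])
    q=W[...,:2]-np.array(c); return np.stack([q@ex,q@e,W[...,2]],-1)*1000
E
python3 - <<'E'
from m import *
for n in('top','scene'):
    p,d,W=meas(n,n+'3.png'); H=hold(W)
    m=(abs(H[...,0])<25)&(H[...,1]<-70)&(H[...,1]>-105)
    k=m&(H[...,2]>84)&(H[...,2]<95); P=H[k]; print('cheek',k.sum(),P.min(0),P.max(0),np.median(P,0))
    k=m&(H[...,2]>99)&(H[...,2]<120); P=H[k]; print('pin',k.sum(),P.min(0),P.max(0),np.median(P,0))
    o=cv2.resize(p[130:230,230:360],None,fx=5.8,fy=5.8,interpolation=cv2.INTER_CUBIC); cv2.imwrite('pics/c3%s.png'%n,o[:,:,::-1])
goal((.5736,.0341,.18),74.4)
E
```

```text
time: 8.1
tool_pos: [0.5736, 0.0259, 0.1212]
tool_rot: [0.001, 0.796, 0.605, 0.001]
contact_force: [0.3, 0.4, -1.3]
gripper_width: 0.472
grasp_force: 60.9
top plunger few 0
top pin 53 x range -0.07857755324485463 -0.045754237081273984 centre in tool [-0.0621 -0.0018  0.0044] slope z/x,y/x 0.027835466144018266 0.01741486441430607
cheek 48 [-16.1312 -89.6579  86.4644] [ 17.3875 -76.894   94.7672] [ -5.0108 -82.7229  90.6614]
pin 44 [ -4.0644 -98.1185 110.3077] [  4.5189 -70.5639 118.946 ] [  0.0745 -84.6    115.2157]
scene plunger few 0
scene pin 40 x range -0.0780739935859413 -0.036238619303060035 centre in tool [-0.0601 -0.0021  0.0059] slope z/x,y/x -0.023999250423196263 -0.016464459098251873
cheek 48 [-16.1833 -90.002   84.184 ] [ 16.8175 -74.9028  94.4627] [ -1.2451 -85.0038  89.6502]
pin 27 [ -4.6284 -97.5969 104.5101] [  4.4096 -71.2854 117.3471] [ -1.4361 -87.4677 112.7739]
t 8.2 pos [0.5737 0.0259 0.1214] shift [ 0.0079 -0.0021 -0.0586] tilt [ 0.0018 -0.0002 -1.    ] F [ 0.63  0.29 -1.58] w 0.474 g 60.9
xang 74.42
turn z 0.0004
```

View pics/c3scene.png

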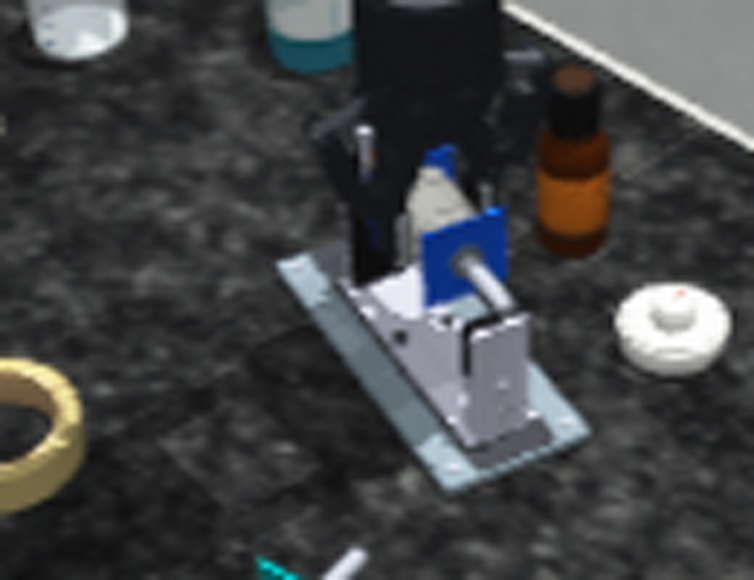

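View pics/c3top.png

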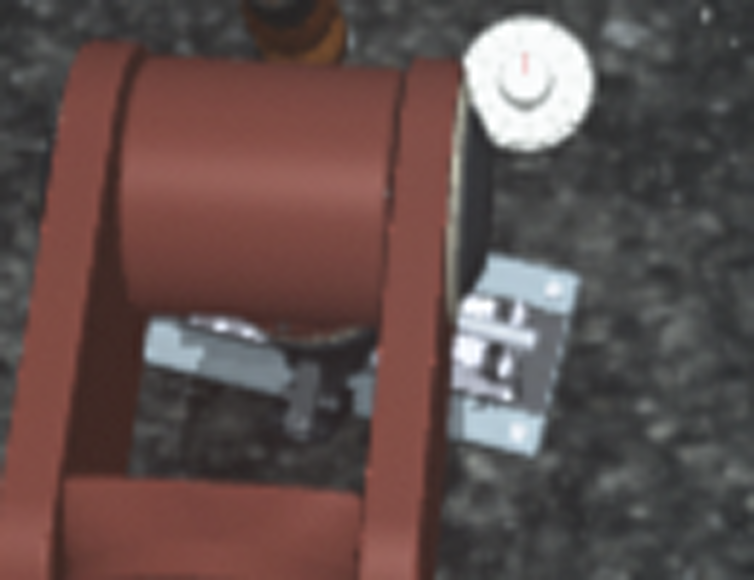

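The roll's pin lies over the low cheek (scene crop (495,290)), laterally centred to within 0.5 mm, and the plunger is just short of the slot. I'll drop a few mm and ease it into the slot.

```bash
python3 -m inch '[[[0,0,0.002],[0,0,0],0.3],[[0,0,0.002],[0,0,0],0.3],[[0.002,0,0],[0,0,0],0.3],[[0.002,0,0],[0,0,0],0.3],[[0.002,0,0],[0,0,0],0.3],[[0.002,0,0],[0,0,0],0.3],[[0.001,0,0],[0,0,0],0.3],[[0,0,0],[0,0,0],0.3]]'
python3 -m inch '[[[0.001,0,0],[0,0,0],0.3],[[0,0,0],[0,0,0],0.3]]'
python3 -m inch '[[[0.001,0,0],[0,0,0],0.3],[[0,0,0],[0,0,0],0.3]]'
python3 -m inch '[[[0.001,0,0],[0,0,0],0.3],[[0,0,0],[0,0,0],0.3]]'
```

```text
time: 9.0
tool_pos: [0.5755, 0.0348, 0.1163]
tool_rot: [0.0, 0.796, 0.605, 0.0]
contact_force: [-0.0, -1.4, -1.9]
gripper_width: 0.471
grasp_force: 60.9
time: 9.2
tool_pos: [0.5757, 0.0356, 0.1163]
tool_rot: [-0.0, 0.796, 0.605, -0.0]
contact_force: [-0.5, -0.1, -0.9]
gripper_width: 0.472
grasp_force: 60.9
time: 9.4
tool_pos: [0.5759, 0.0364, 0.1163]
tool_rot: [0.0, 0.796, 0.605, -0.0]
contact_force: [0.1, -1.2, -1.2]
gripper_width: 0.472
grasp_force: 60.9
time: 9.6
tool_pos: [0.5761, 0.037, 0.1163]
tool_rot: [0.0, 0.796, 0.605, -0.0]
contact_force: [-0.4, -2.6, -1.3]
gripper_width: 0.467
grasp_force: 60.9
```

```bash
for i in 1; do python3 -m inch '[[[0.001,0,0],[0,0,0],0.3],[[0,0,0],[0,0,0],0.3]]'; done
python3 -m inch '[[[0.001,0,0],[0,0,0],0.3],[[0,0,0],[0,0,0],0.3]]'
python3 -m inch '[[[0.001,0,0],[0,0,0],0.3],[[0.001,0,0],[0,0,0],0.3],[[0,0,0],[0,0,0],0.3],[[0,0,0],[0,0,0],0.3]]'
```

```text
time: 9.8
tool_pos: [0.5764, 0.0382, 0.1163]
tool_rot: [0.0, 0.796, 0.605, -0.0]
contact_force: [-1.6, -3.4, -1.5]
gripper_width: 0.474
grasp_force: 60.9
time: 10.0
tool_pos: [0.5767, 0.0393, 0.1163]
tool_rot: [0.0, 0.796, 0.605, -0.0]
contact_force: [-0.4, -3.7, -0.6]
gripper_width: 0.471
grasp_force: 60.9
time: 10.4
tool_pos: [0.5772, 0.0413, 0.1163]
tool_rot: [0.0, 0.796, 0.605, -0.0]
contact_force: [-0.8, -5.2, -1.9]
gripper_width: 0.473
grasp_force: 60.9
```

```bash
python3 -m inch '[[[0.001,0,0],[0,0,0],0.3],[[0.001,0,0],[0,0,0],0.3],[[0.001,0,0],[0,0,0],0.3],[[0.001,0,0],[0,0,0],0.3],[[0,0,0],[0,0,0],0.3],[[0,0,0],[0,0,0],0.3]]'
python3 -m inch '[[[0.001,0,0],[0,0,0],0.3],[[0.001,0,0],[0,0,0],0.3],[[0.001,0,0],[0,0,0],0.3],[[0,0,0],[0,0,0],0.3],[[0,0,0],[0,0,0],0.3]]'
python3 - <<'E'
from m import *
for n in('top','scene'):
    p,d,W=meas(n); H=hold(W)
    m=(abs(H[...,0])<25)&(H[...,1]<-60)&(H[...,1]>-105)
    k=m&(H[...,2]>84)&(H[...,2]<95); P=H[k]; print('cheek',k.sum(),P.min(0),P.max(0),np.median(P,0))
    k=(abs(H[...,0])<8)&(H[...,1]<-40)&(H[...,1]>-95)&(H[...,2]>99)&(H[...,2]<120); P=H[k]; print('pin',k.sum(),P.min(0),P.max(0),np.median(P,0))
    o=cv2.resize(p[130:230,230:360],None,fx=5.8,fy=5.8,interpolation=cv2.INTER_CUBIC); cv2.imwrite('pics/c4%s.png'%n,o[:,:,::-1])
goal((.5736,.0341,.18),74.4)
E
```

```text
time: 11.0
tool_pos: [0.5782, 0.0447, 0.1163]
tool_rot: [0.0, 0.796, 0.605, -0.0]
contact_force: [-2.4, -6.8, -1.6]
gripper_width: 0.473
grasp_force: 60.9
time: 11.5
tool_pos: [0.5789, 0.0473, 0.1163]
tool_rot: [0.0, 0.796, 0.605, -0.001]
contact_force: [-1.7, -7.2, -1.6]
gripper_width: 0.469
grasp_force: 60.9
top plunger few 0
top pin 62 x range -0.07889705051741638 -0.03969725514776975 centre in tool [-0.0596 -0.0019  0.0048] slope z/x,y/x -0.013368242782250801 -0.013859384445994147
cheek 67 [-16.003  -89.6717  84.6801] [ 17.3939 -76.7862  94.4029] [  1.1791 -83.7615  91.8643]
pin 57 [ -5.1076 -76.3413 105.9345] [  4.173  -40.1433 112.4536] [ -0.8615 -58.7301 109.5535]
scene plunger few 0
scene pin 40 x range -0.07955164682407047 -0.0368590522050755 centre in tool [-0.0609 -0.0016  0.0056] slope z/x,y/x -0.04896639033832745 -0.037179472958016706
cheek 49 [-16.3801 -90.373   84.1802] [ 17.2388 -73.5306  94.4673] [ -0.5674 -83.888   90.4912]
pin 33 [ -5.1603 -77.0009 102.6794] [  3.8902 -42.5124 110.9584] [ -1.7129 -62.6141 108.0368]
t 11.6 pos [0.5789 0.0473 0.1162] shift [-0.0143 -0.0016 -0.0637] tilt [-0.0007 -0.0016 -1.    ] F [-2.18 -6.96 -1.05] w 0.472 g 60.9
xang 74.42
turn z 0.0003
```

View pics/c4scene.png

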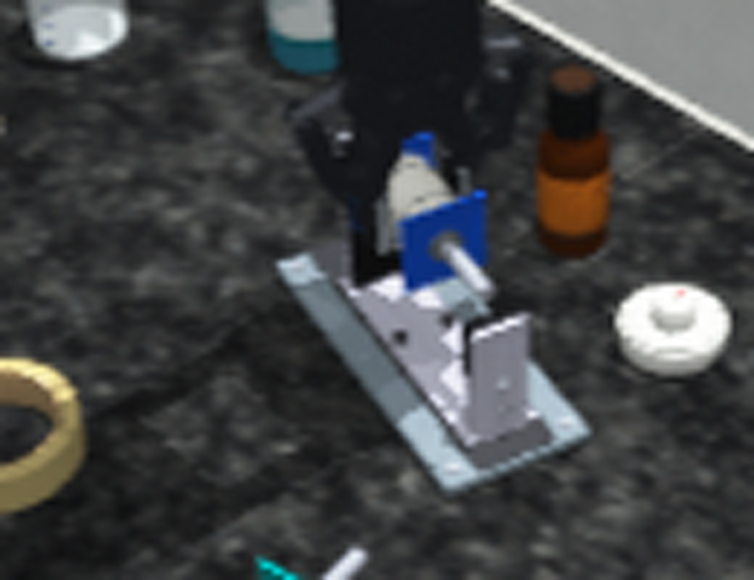

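The pin tip is just at the low cheek's inner face: Y −76.5 against −76.8. I'll go 1.7 mm further, trim +0.8 mm sideways, then lower.

```bash
python3 -m inch '[[[0.001,0.0008,0],[0,0,0],0.3],[[0.0008,0,0],[0,0,0],0.3],[[0,0,0],[0,0,0],0.3],[[0,0,0],[0,0,0],0.3]]'
python3 -m inch '[[[0,0,0.002],[0,0,0],0.3],[[0,0,0.002],[0,0,0],0.3],[[0,0,0.002],[0,0,0],0.3],[[0,0,0.002],[0,0,0],0.3],[[0,0,0],[0,0,0],0.3]]'
python3 - <<'E'
from m import *
for n in('top','scene'):
    p,d,W=meas(n); H=hold(W)
    k=(abs(H[...,0])<8)&(H[...,1]<-40)&(H[...,1]>-76)&(H[...,2]>93)&(H[...,2]<120); P=H[k]; print('pin',k.sum(),P.min(0),P.max(0),np.median(P,0))
goal((.5736,.0341,.18),74.4)
E
```

```text
time: 12.0
tool_pos: [0.5797, 0.0488, 0.116]
tool_rot: [0.0, 0.796, 0.605, -0.001]
contact_force: [-3.3, -7.7, 0.1]
gripper_width: 0.473
grasp_force: 61.0
time: 12.5
tool_pos: [0.5806, 0.0487, 0.1087]
tool_rot: [0.001, 0.797, 0.605, -0.0]
contact_force: [-2.6, -8.2, 1.2]
gripper_width: 0.471
grasp_force: 61.1
top plunger few 0
top pin 84 x range -0.08979131874745278 -0.03710053042540932 centre in tool [-0.0646 -0.0014  0.0057] slope z/x,y/x -0.19851489710620726 -0.03808033315451226
pin 54 [ -3.8711 -74.3556  97.1661] [  5.7001 -40.2832 105.6934] [  0.696  -57.271  101.6634]
scene plunger few 0
scene pin 51 x range -0.08962600804343046 -0.036943052846922425 centre in tool [-0.0663 -0.0016  0.007 ] slope z/x,y/x -0.2013981755748038 -0.049322736246822214
pin 30 [ -4.5081 -74.392   93.5394] [  4.6275 -41.6565 106.0499] [ -0.5676 -58.8464 100.5676]
t 12.6 pos [0.5806 0.0486 0.1088] shift [-0.016  -0.0028 -0.0712] tilt [ 0.0003 -0.0019 -1.    ] F [-1.7  -8.35  1.25] w 0.474 g 61.1
xang 74.41
turn z 0.0002
```

```bash
python3 -m inch '[[[0,0,0.002],[0,0,0],0.3],[[0,0,0.002],[0,0,0],0.3],[[0,0,0.002],[0,0,0],0.3],[[0,0,0],[0,0,0],0.3]]'
python3 -m inch '[[[0,0,0.002],[0,0,0],0.3],[[0,0,0.002],[0,0,0],0.3],[[0,0,0.002],[0,0,0],0.3],[[0,0,0],[0,0,0],0.3]]'
python3 -m inch '[[[0,0,0.002],[0,0,0],0.3],[[0,0,0.002],[0,0,0],0.3],[[0,0,0.001],[0,0,0],0.3],[[0,0,0],[0,0,0],0.3]]'
python3 - <<'E'
from m import *
for n in('top','scene'):
    p,d,W=meas(n); H=hold(W)
    k=(abs(H[...,0])<8)&(H[...,1]<-40)&(H[...,1]>-75)&(H[...,2]>70)&(H[...,2]<100); P=H[k]; print('pin',k.sum(),P.min(0),P.max(0),np.median(P,0))
goal((.5736,.0341,.18),74.4)
E
```

```text
time: 13.0
tool_pos: [0.5807, 0.0486, 0.1027]
tool_rot: [0.001, 0.797, 0.605, -0.0]
contact_force: [-1.0, -8.9, 0.6]
gripper_width: 0.469
grasp_force: 61.1
time: 13.4
tool_pos: [0.5807, 0.0486, 0.0967]
tool_rot: [0.001, 0.797, 0.605, -0.0]
contact_force: [-1.4, -8.5, 0.5]
gripper_width: 0.472
grasp_force: 61.1
time: 13.8
tool_pos: [0.5807, 0.0487, 0.0918]
tool_rot: [0.001, 0.796, 0.605, -0.0]
contact_force: [-2.7, -8.4, 0.4]
gripper_width: 0.47
grasp_force: 61.1
top plunger few 0
top pin 96 x range -0.08994648186926378 -0.03895437658967847 centre in tool [-0.0706 -0.0012  0.0038] slope z/x,y/x 0.15966707978537323 -0.04940235233289923
pin 51 [ -3.4745 -74.6897  79.5506] [  6.1949 -40.6662  88.0784] [  0.8304 -57.1759  84.8982]
scene plunger few 0
scene pin 50 x range -0.08985069601704879 -0.036743281231147895 centre in tool [-0.0654 -0.0012  0.0037] slope z/x,y/x 0.1333996705358157 -0.13103421506113444
pin 22 [ -4.3105 -69.467   77.9118] [  4.8749 -40.6022  86.7256] [ -1.5526 -51.8014  83.8612]
t 13.9 pos [0.5807 0.0487 0.0919] shift [-0.0161 -0.0029 -0.0881] tilt [ 0.0005 -0.0018 -1.    ] F [-2.6  -8.33  0.75] w 0.47 g 61.1
xang 74.41
turn z 0.0002
```

```bash
python3 -m inch '[[[0,0,0.002],[0,0,0],0.3],[[0,0,0.001],[0,0,0],0.3],[[0,0,0],[0,0,0],0.3]]'
for z in 1; do python3 -m inch '[[[0,0,0.001],[0,0,0],0.3],[[0,0,0],[0,0,0],0.3]]'; done
python3 -m inch '[[[0,0,0.0007],[0,0,0],0.3],[[0,0,0],[0,0,0],0.3]]'
```

```text
time: 14.2
tool_pos: [0.5808, 0.0487, 0.0889]
tool_rot: [0.001, 0.796, 0.605, -0.0]
contact_force: [-1.6, -6.9, 0.7]
gripper_width: 0.473
grasp_force: 61.1
time: 14.4
tool_pos: [0.5808, 0.0487, 0.0879]
tool_rot: [0.001, 0.796, 0.605, -0.0]
contact_force: [-1.7, -7.6, 1.5]
gripper_width: 0.473
grasp_force: 61.1
time: 14.6
tool_pos: [0.5808, 0.0487, 0.0873]
tool_rot: [0.001, 0.796, 0.605, -0.0]
contact_force: [-1.7, -8.5, 1.1]
gripper_width: 0.469
grasp_force: 61.1
```

```bash
python3 -m inch '[[[0,0,0.0006],[0,0,0],0.3],[[0,0,0],[0,0,0],0.3]]'
python3 -m inch '[[[0,0,0.0006],[0,0,0],0.3],[[0,0,0],[0,0,0],0.3]]'
python3 - <<'E'
from m import *
for n in('top','scene'):
    p,d,W=meas(n); H=hold(W)
    k=(abs(H[...,0])<8)&(H[...,1]<-40)&(H[...,1]>-75)&(H[...,2]>70)&(H[...,2]<90); P=H[k]; print('pin',k.sum(),P.min(0),P.max(0),np.median(P,0))
    for y in(-45,-55,-65):
        q=P[abs(P[:,1]-y)<5]; print(y,len(q),q[:,0].min(),q[:,0].max(),q[:,2].max())
s=[manip.state()['contact_force']]; print(s)
E
```

```text
time: 14.8
tool_pos: [0.5808, 0.0487, 0.0867]
tool_rot: [0.001, 0.796, 0.605, -0.0]
contact_force: [-2.5, -7.4, 0.8]
gripper_width: 0.473
grasp_force: 61.1
time: 15.0
tool_pos: [0.5808, 0.0487, 0.0861]
tool_rot: [0.001, 0.796, 0.605, -0.0]
contact_force: [-1.7, -8.5, 1.6]
gripper_width: 0.469
grasp_force: 61.1
top plunger few 0
top pin 85 x range -0.08989597621041397 -0.037796441808363286 centre in tool [-0.0662 -0.0014  0.005 ] slope z/x,y/x 0.23984652508995657 -0.06480555756087514
pin 54 [ -3.6658 -74.5014  72.5189] [  6.0548 -40.0114  82.4333] [  0.9323 -56.997   78.8867]
-45 16 -3.3982747226952656 6.054797872833767 82.43331478848606
-55 15 -3.463726538134957 5.857023368330086 82.13140770996596
-65 16 -3.665776589281029 5.834376237448444 81.17440169487054
scene plunger few 0
scene pin 47 x range -0.08940123232643933 -0.03624764249615615 centre in tool [-0.0616 -0.0018  0.0031] slope z/x,y/x 0.191287245747032 -0.0709061406556685
pin 17 [ -4.2407 -64.7539  73.4181] [  5.3127 -41.3956  82.0262] [ -0.5578 -49.5175  77.6497]
-45 9 -4.240736900305946 5.312737474050965 80.30410894290478
-55 7 -2.8029161950569663 5.262898008908475 80.28543801917145
-65 1 0.9651924730213225 0.9651924730213225 82.02622612685454
[array([-1.7993, -7.5205,  0.9224])]
```

Lateral and height look right (pin X ≈1.2 against the cheek's 0.7; axis z ≈75). Now I'll ease back towards the low cheek.

```bash
python3 -m inch '[[[-0.001,-0.0003,0],[0,0,0],0.3],[[-0.001,0,0],[0,0,0],0.3],[[0,0,0],[0,0,0],0.3],[[0,0,0],[0,0,0],0.3]]'
python3 -m inch '[[[-0.001,0,0],[0,0,0],0.3],[[0,0,0],[0,0,0],0.3],[[0,0,0],[0,0,0],0.3]]'
python3 -m inch '[[[-0.001,0,0],[0,0,0],0.3],[[0,0,0],[0,0,0],0.3],[[0,0,0],[0,0,0],0.3]]'
```

```text
time: 15.5
tool_pos: [0.5803, 0.0469, 0.0862]
tool_rot: [0.001, 0.797, 0.605, 0.0]
contact_force: [-0.3, -6.5, 0.7]
gripper_width: 0.471
grasp_force: 61.1
time: 15.8
tool_pos: [0.58, 0.046, 0.0862]
tool_rot: [0.001, 0.797, 0.605, 0.0]
contact_force: [-0.3, -6.9, 0.6]
gripper_width: 0.471
grasp_force: 61.1
time: 16.1
tool_pos: [0.5798, 0.0452, 0.0862]
tool_rot: [0.001, 0.797, 0.605, 0.0]
contact_force: [-0.4, -6.2, -0.0]
gripper_width: 0.473
grasp_force: 61.1
```

```bash
python3 -m inch '[[[-0.001,0,0],[0,0,0],0.3],[[-0.001,0,0],[0,0,0],0.3],[[0,0,0],[0,0,0],0.3],[[0,0,0],[0,0,0],0.3]]'
python3 -m inch '[[[-0.001,0,0],[0,0,0],0.3],[[-0.001,0,0],[0,0,0],0.3],[[0,0,0],[0,0,0],0.3],[[0,0,0],[0,0,0],0.3]]'
python3 -m inch '[[[-0.0008,0,0],[0,0,0],0.3],[[0,0,0],[0,0,0],0.3],[[0,0,0],[0,0,0],0.3]]'
python3 - <<'E'
from m import *
for n in('top','scene'):
    p,d,W=meas(n); H=hold(W)
    k=(abs(H[...,0])<8)&(H[...,1]<-40)&(H[...,1]>-75)&(H[...,2]>70)&(H[...,2]<90); P=H[k]; print('pin',k.sum(),P.min(0),P.max(0),np.median(P,0))
    o=cv2.resize(p[130:230,230:360],None,fx=5.8,fy=5.8,interpolation=cv2.INTER_CUBIC); cv2.imwrite('pics/c5%s.png'%n,o[:,:,::-1])
print(manip.state()['tool_pos'],manip.state()['contact_force'])
E
```

```text
time: 16.5
tool_pos: [0.5792, 0.0434, 0.0862]
tool_rot: [0.001, 0.797, 0.605, 0.001]
contact_force: [-0.7, -5.7, 0.5]
gripper_width: 0.469
grasp_force: 61.1
time: 16.9
tool_pos: [0.5787, 0.0417, 0.0861]
tool_rot: [0.001, 0.797, 0.605, 0.001]
contact_force: [0.2, -5.7, -1.1]
gripper_width: 0.472
grasp_force: 61.1
time: 17.2
tool_pos: [0.5785, 0.041, 0.0861]
tool_rot: [0.001, 0.797, 0.605, 0.001]
contact_force: [-1.4, -6.4, -0.3]
gripper_width: 0.469
grasp_force: 61.1
top plunger few 0
top pin 80 x range -0.08602430856056595 -0.041293804651503146 centre in tool [-0.0679 -0.0009  0.004 ] slope z/x,y/x 0.2581849219274315 -0.0729552581255677
pin 45 [ -3.748  -74.2561  73.0666] [  6.1882 -44.9174  82.2811] [  0.9737 -59.3293  78.9363]
scene plunger few 0
scene pin 76 x range -0.08726971071730924 -0.03660550370928491 centre in tool [-0.0824  0.      0.0028] slope z/x,y/x 0.05291415651683958 -0.10038126470973231
pin 21 [ -7.8031 -73.6725  74.3148] [  4.7582 -40.239   89.4037] [ -1.1827 -49.7778  78.9702]
[0.5785 0.041  0.0861] [ 0.2915 -5.6064 -0.0804]
```

View pics/c5scene.png

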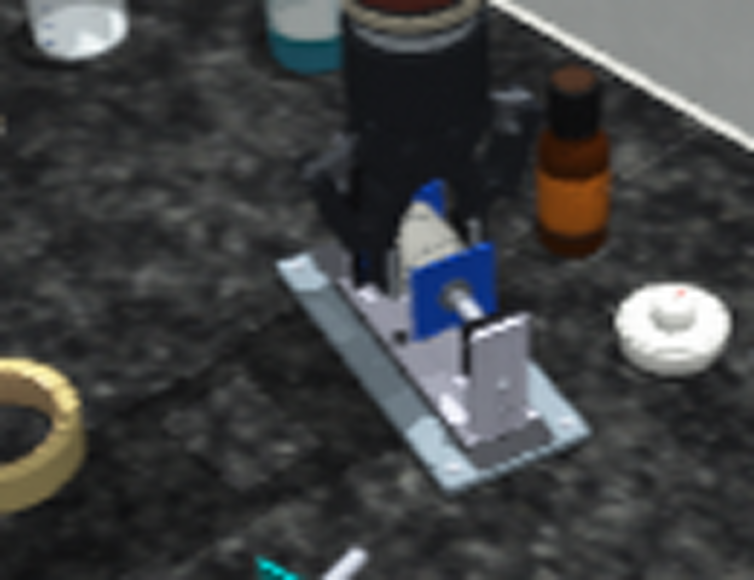

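The pin has entered the cup: it runs behind the low cheek at crop (470,310), and the force is falling smoothly. I'll continue to the bottom.

```bash
python3 -m inch '[[[-0.0008,0,0],[0,0,0],0.3],[[0,0,0],[0,0,0],0.3],[[0,0,0],[0,0,0],0.3]]'
python3 -m inch '[[[-0.0006,0,0],[0,0,0],0.3],[[0,0,0],[0,0,0],0.3],[[0,0,0],[0,0,0],0.3]]'
python3 -m inch '[[[-0.0005,0,0],[0,0,0],0.3],[[0,0,0],[0,0,0],0.3],[[0,0,0],[0,0,0],0.3]]'
```

```text
time: 17.6
tool_pos: [0.5779, 0.0404, 0.0857]
tool_rot: [0.0, 0.797, 0.605, 0.0]
contact_force: [-0.3, -4.5, 0.4]
gripper_width: 0.47
grasp_force: 61.1
time: 17.9
tool_pos: [0.5774, 0.0399, 0.0854]
tool_rot: [-0.0, 0.796, 0.605, 0.0]
contact_force: [-0.2, -3.9, -0.1]
gripper_width: 0.469
grasp_force: 61.1
time: 18.2
tool_pos: [0.5772, 0.0394, 0.0854]
tool_rot: [-0.0, 0.796, 0.605, -0.0]
contact_force: [0.7, -4.1, -0.5]
gripper_width: 0.47
grasp_force: 61.1
```

```bash
python3 -m inch '[[[-0.0003,0,0],[0,0,0],0.3],[[0,0,0],[0,0,0],0.3],[[0,0,0],[0,0,0],0.8],[[0,0,0],[0,0,0],0.8],[[0,0,0],[0,0,0],0.8],[[0,0,0],[0,0,0],0.8],[[0,0,0],[0,0,0],1],[[0,0,0],[0,0,0],1]]'
python3 -m inch '[[[0,0,-0.005],[0,0,0],1],[[0,0,-0.01],[0,0,0],1],[[0,0,-0.02],[0,0,0],1],[[0,0,-0.03],[0,0,0],1],[[0,0,-0.03],[0,0,0],1],[[0,0,-0.03],[0,0,0],1],[[0,0,-0.03],[0,0,0],1],[[0,0,0],[0,0,0],1]]'
python3 -m inch '[[[-0.04,-0.02,0],[0,0,0],1],[[-0.04,-0.02,0],[0,0,0],1],[[-0.04,-0.02,0],[0,0,0],1],[[-0.04,-0.02,0],[0,0,0],1],[[-0.04,-0.02,0],[0,0,0],1],[[-0.04,-0.02,0],[0,0,0],1],[[-0.02,-0.01,0],[0,0,0],1],[[0,0,0],[0,0,0],1]]'
python3 - <<'E'
from m import *
for n in('top','scene'):
    p,d=snap(n); W=world(n,d); H=hold(W)
    for nm,a,b in(('pin',-75,-40),('spring',38,60)):
        k=(abs(H[...,0])<8)&(H[...,1]<b)&(H[...,1]>a)&(H[...,2]>60)&(H[...,2]<90); P=H[k]; print(n,nm,k.sum(),P.min(0),P.max(0),np.median(P,0))
    if n=='top': t=cv2.resize(p[150:215,235:345],None,fx=6,fy=6,interpolation=cv2.INTER_CUBIC)
    else: u=cv2.resize(p[140:220,270:380],None,fx=6,fy=6,interpolation=cv2.INTER_CUBIC)
o=np.vstack([t,u]);o=cv2.resize(o,None,fx=.65,fy=.65); cv2.imwrite('pics/f.png',o[:,:,::-1])
goal((0,0,0))
E
```

```text
time: 19.0
tool_pos: [0.5772, 0.0392, 0.0854]
tool_rot: [-0.0, 0.796, 0.605, 0.0]
contact_force: [0.8, 0.0, 0.1]
gripper_width: 0.999
grasp_force: 0.0
time: 19.8
tool_pos: [0.58, 0.039, 0.2477]
tool_rot: [0.004, 0.796, 0.605, 0.004]
contact_force: [-0.2, 0.5, 0.2]
gripper_width: 1.001
grasp_force: 0.0
time: 20.6
tool_pos: [0.3805, -0.1779, 0.2402]
tool_rot: [0.0, 0.798, 0.603, -0.0]
contact_force: [-0.1, 0.8, 0.5]
gripper_width: 0.999
grasp_force: 0.0
top pin 56 [ -5.8642 -74.9634  72.9768] [  6.4616 -40.385   83.6465] [ -0.3479 -56.7992  78.9664]
top spring 40 [-6.9808 38.187  65.749 ] [ 7.8861 59.4305 83.8103] [ 0.0055 50.1677 78.8369]
scene pin 1 [  4.5924 -57.7403  75.0331] [  4.5924 -57.7403  75.0331] [  4.5924 -57.7403  75.0331]Traceback (most recent call last):
  File "<stdin>", line 5, in <module>
    return umr_minimum(a, axis, None, out, keepdims, initial, where)
ValueError: zero-size array to reduction operation minimum which has no identity
```

```bash
python3 - <<'E'
from m import *
p,d=snap('top'); cv2.imwrite('pics/f.png',cv2.resize(p[120:215,235:345],None,fx=6,fy=6,interpolation=cv2.INTER_CUBIC)[:,:,::-1])
H=hold(world('top',d))
for y in range(-72,62,6):
    k=(abs(H[...,0])<9)&(abs(H[...,1]-y)<3)&(H[...,2]>64)&(H[...,2]<115); P=H[k]
    if len(P): print(y,len(P),P[:,0].min().round(1),P[:,0].max().round(1),np.percentile(P[:,2],[50,90]).round(1))
E
```

```text
-72 10 -4.0 4.3 [78.9 80.5]
-66 8 -4.7 2.8 [79.1 81.9]
-60 10 -4.7 4.5 [77.8 80.2]
-54 9 -3.8 4.3 [80.  82.7]
-48 9 -4.4 3.9 [77.6 82. ]
-42 14 -6.9 6.7 [80.  83.2]
-36 19 -8.6 8.6 [96.9 99.8]
-30 17 -8.9 7.7 [95.8 96.9]
-24 17 -7.6 8.5 [95.5 98. ]
-18 16 -8.8 7.3 [94.6 96.7]
-12 17 -8.3 8.4 [95.6 97. ]
-6 16 -8.6 7.6 [95.6 97. ]
0 18 -8.9 8.4 [95.5 96.9]
6 15 -7.5 8.5 [95.  96.6]
12 18 -8.5 8.0 [94.6 96.1]
18 18 -7.4 8.6 [96.8 99. ]
24 7 -8.4 6.8 [ 99.4 101.4]
30 16 -7.9 8.1 [80.5 83. ]
36 12 -6.8 6.9 [80.7 81.7]
42 8 -3.4 4.4 [78.9 80.3]
48 9 -4.6 4.0 [79.6 82.6]
54 22 -8.7 9.0 [ 79.4 102.4]
60 26 -4.4 7.5 [ 89.7 111.8]
```

View pics/f.png

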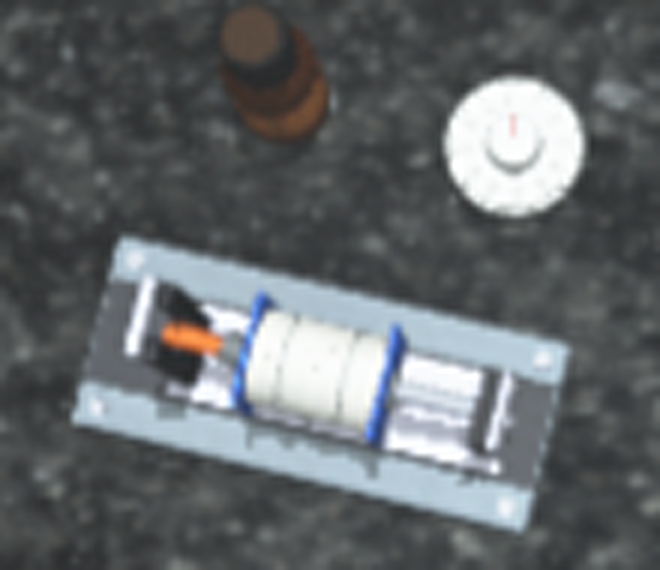

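The roll hangs level and centred between the cheeks, with the orange plunger in the slot at (190,335) and the pin in the low cheek at (490,400). The bottle and timer in this view haven't moved, and the arm is clear.

```bash
python3 -c "
from plant import manip
print(manip.job_done())"
```

```text
the job is handed in; nothing more can be done
None
```

The label roll is in its holder: the plunger is in the tall cheek's slot, the pin is in the low cheek's cup, and the arm is clear. I handed the job in at about 21 s but got no verdict back.

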